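Load a conveyor roller up the ramp of a cap-welding jig

TASK

Load the steel roller into the welding jig, working only with the fingertips: push it from behind so that it rolls up the ramp, over the yellow spring catch, until it lies against the blue back stop with the catch sprung up behind it, and keep the fingers on it all the way so that it never runs back down or rolls off by itself. Then push on its closed end so that it slides along its own axis fully home onto the brass spigot, and let go. Do not grip or lift the roller, and leave the bolt, the setup block and the soapstone where they are.

Things in the scene. Friction and masses are not known exactly. Their poses are not given: they have to be found in the camera images.
- ramp: Ramp of the fixed blue jig: a grey steel deck sloping up at 10 degrees. Origin on its top at the middle of the low edge, 16 mm above the table; x up the slope along the deck, y across it (left when looking up), z square to it. Deck: x -4 to 228 mm, y -83 to 75. Guide bars 12 high along both sides, x 4 to 145, inner faces at y -52 and 66; beyond x 145 the y+ side is open.
- jig: Base plate of the jig, bolted to the table, 262 x 206 x 8 mm (bolt heads to 17). Origin at the table in its middle (edges at x -131 and 131, y -107 and 99); x to the ramp's high end, y as the ramp's. Beyond it stands an old welded tube frame: a post at about (0.49, -0.14) m, 0.36 m high, and a beam from there, 0.17 to 0.21 m up, to (0.61, 0.42) m, 0.11 to 0.15 m up.
- lip_edge (a point): Middle of the upper inner edge of the lip across the foot of the ramp (ramp x 0 to 8 mm, 10 mm high), on which the roller rests at the start.
- stop_face (a point): Middle of the blue back stop's face, across the top of the ramp (ramp x = 210 mm, z = 30 mm; the stop is 46 mm high, y -50 to 54). A roller against it has its centre at ramp x = 180 mm.
- spigot_nose (a point): Centre of the nose of the brass spigot, 44 mm diameter with a tapered nose, which points along ramp y+ at ramp x = 179, z = 30 mm, beside the back stop on the side away from the robot. It stands 13 mm out of a blue bracket (58 mm high, ramp x 140 to 218), whose face is at ramp y = -70 mm.
- roller: Loose smooth, oily steel tube, 60 mm diameter, 100 long, 0.3 to 0.65 kg. Origin at its centre, y along its axis to the closed end (flat cap, small boss), which faces ramp y+. The other end is open: bore 52 mm, 18 deep, fits the spigot. Starts on the lip: ramp x 31, y 2 to 12, z 30 mm. Home: x 178 to 180, y -20, z 30, its open end on the bracket. Let go, it rolls back.
- catch (a joint): Yellow spring catch, a flap 32 mm wide in the middle of the deck, hinged at ramp x = 110 mm: 0 rad when up, about 0.18 when flush. The roller presses it down (about 2 N) in passing; it springs up once the roller's centre is past about ramp x = 178 mm and then holds the roller within 3 mm of the back stop.
- catch_edge (a point): Middle of the free uphill edge of the spring catch: when up, 8 mm above the deck at ramp x = 160 mm.
- bolt: Bystander: a loose steel bolt standing upright on its hexagonal head, 29 x 25 x 60 mm, beyond the jig's low end as seen from the robot. Origin at the centre of its underside.
- setup_block: Bystander: a loose grey steel setup block with drilled holes, 51 x 26 x 76 mm, standing beyond the middle of the jig as seen from the robot. Origin at the centre of its underside.
- soapstone_stick: Bystander: a loose white soapstone stick, 100 x 14 x 9 mm, lying on the table before the foot of the ramp. Origin at the centre of its underside.

How it is judged:
On the way, in this order (a step that is already met when the one before it is completed fails the run):
1. the roller lies against the back stop with the spring catch up behind it, still clear of the spigot (x of roller in the frame of ramp between 0.1735 and 0.1835 m and y of roller in the frame of ramp above -0.01 m and value of joint catch below 0.03 rad), for 0.2 s.
2. the roller is pushed endways fully home onto the spigot (x of roller in the frame of ramp between 0.1735 and 0.1835 m and y of roller in the frame of ramp below -0.016 m), for 0.2 s.
At the end, for the whole second after the job is handed in: The roller rests on the deck between back stop and sprung-up catch (centre at ramp x 173.5 to 183.5 mm), its axis square to the ramp within 0.06 rad, home on the spigot within 4 mm (centre at ramp y below -16 mm), at rest and untouched (all of step 2 and z of roller in the frame of ramp between 0.026 and 0.034 m and value of joint catch below 0.03 rad and angle between the y axis of roller and the y axis of ramp, either way round below 0.06 rad and linear speed of roller below 0.01 m/s).
It fails at once if the roller runs free on the ramp: over 0.12 m/s below the catch with nothing of the robot on it (x of roller in the frame of ramp between 0.038 and 0.14 m and linear speed of roller above 0.12 m/s and contact force between roller and the fingers below 0.01 N and contact force between roller and the arm below 0.01 N).
It fails at once if the roller is gripped or forced on the ramp (over 25 N of finger force, where rolling it needs under 5 N) (x of roller in the frame of ramp between 0.038 and 0.165 m and contact force between roller and the fingers above 25 N).
It fails at once if the roller is lifted off the ramp (over 12 mm) (z of roller in the frame of ramp above 0.042 m).
It fails at once if the bolt, the setup block or the soapstone is disturbed (over 20 mm) (distance of any of bolt, setup_block, soapstone_stick from where it was at the start of the episode above 0.02 m).
It also fails if it takes over 58 s, if anything falls off the work surface, if the arm or the gripper's body presses on something with over 40 N, if the wrist force passes 120 N, or if a joint passes its speed limit or range.

ROBOT

A 6-joint arm with a two-finger parallel gripper is mounted at the origin on a cart in front of the work surface, level with it; the furniture and walls round the work are solid. World frame = base frame: x ahead of the robot, y to its left, z up, the work surface at z = 0. Lengths are in m, angles in rad, forces in N, time in s.
With the tool pointing down it reaches from about 0.35 to 0.85 m from the base axis. Payload 8.1 kg.
Tool frame: the origin (TCP) lies on the centre line of the jaws, within the pads' length; the fingertips stand 22 mm ahead of it and the grasp point (between the pads) lies 3 mm ahead of it; z points along the fingers, y is the line along which they close (so a half turn about z gives the same grasp; the last joint's range is limited). The gripper opens to 85 mm and grips with 20 to 120 N. Pads are 22 mm wide; open, the fingers measure 114 mm over their backs; the gripper's body (76 mm by 85 mm) begins 54 mm behind the grasp point. The pads swing forward as they close: fully open they stand 13 mm farther back than shut.
Start: joints at [-1.305, 0.13, 1.488, -0, 1.523, -0.085], TCP at [0.206, -0.563, 0.214] pointing down, gripper open.
Joint ranges: [-2.96, 2.96], [-0.89, 2.26], [0.02, 2.5], [-1.34, 4.48], [0, 2.73], [-2.66, 2.66]. Speed limits (rad/s): [2.39, 2.39, 2.79, 3.14, 3.14, 3.14].

INTERFACE

Orientations are given as a unit quaternion [x, y, z, w].
In Python, from cell import ctrl gives the robot as it stands.
- The arm moves only by the shell command python3 -m handwheel 'ROWS'. ROWS is JSON, a list of rows, each an object of numbers: "hand": the closure, from 0 (fully open) to 1 (shut); "x", "y", "z": the shift along the tool's x, y, z in m; "turn": the turn about the tool's z in degrees. A call has 1 to 5 rows; each row is the pose to reach, as a shift and turn from the pose commanded when the call began, along the tool's axes at that moment; what a row does not reach only later rows make up. A row lasts 1/10 s, in which the tool goes at most 50 mm and 8.59 degrees, less where a joint would pass 70% of its speed; a pose out of reach is approached as far as the arm can. A call with a gripper value outside its range is refused whole. The fingers move at their own pace and stop on an object; the grip force is fixed at half the most. Time passes only in rows, so rows that repeat a pose let the fingers close. It gives the time, the measured TCP pose, the force, the opening and the grip force at its end, in the units of the state.
- ctrl.get_state(): the state, without advancing time (a new reading comes with each control period).
- ctrl.snapshot(name): name is "scene" or "top" or "wrist"; returns (picture, depth): 420x560x3 uint8, blue, green, red; 420x560 float32, m along the optical axis (not along the pixel's ray), 0 where there is no reading.
- ctrl.camera_params(name): a dict with "vertical_fov" (degrees; the focal length in pixels is half the picture's height over the tangent of half this angle, whatever the lens; pixels are square), "cx", "cy" (the principal point, pixels), "R" (3x3) and "t" (3): a world point X has camera coordinates R X + t; the wrist camera has in their place "hand_eye" (4x4, takes a point from camera to tool coordinates, whose origin is the TCP and whose axes are the flange's). Camera axes: x right, y down, z forward; pixel columns grow to the right and rows downward; lengths in m; the calibration is good to about 2 mm. A picture is of the moment at which its call begins: read the wrist's pose just before it. camera_params takes no time and is no camera call.
- ctrl.hand_in(): hands the job in; it is judged then, once.
The state is a dict: "time": time; "joints": joint angles; "qvel": joint speeds; "joint_torque": joint torques, N m; "tcp_pos": TCP position; "eef_rot": TCP orientation; "wrist_force": force on the tool from outside, world axes, zero at the start; "wrist_torque": the same for the moment, N m; "finger_gap": opening from 0.0 (shut) to 1.0 (fully open); "finger_force": force on a finger pad.
Only numpy, scipy, OpenCV 4.12 (cv2) and the standard library are available. Lean on these libraries where they do the work, as an engineer would, in place of code of your own. Each camera call takes 0.05 s, during which the arm holds its last target. There are 200 camera calls.

## Working session

There is one attempt and no reset: what is moved stays moved. The work goes in short steps, Python scripts to look and compute and a shell command to move; the robot and the scene stay as the last step left them, time stands still between calls to the robot, and variables do not carry over. Pictures are saved under pics/ and viewed, at most 10 in all, crops included, and the job is handed in when it is done.

```bash
ls; mkdir -p pics; python3 - <<'E'
from cell import ctrl
import cv2,numpy as np
np.set_printoptions(precision=4,suppress=True)
s=ctrl.get_state();print(s)
for n in("scene","top"):
    p,d=ctrl.snapshot(n);cv2.imwrite(f"pics/{n}0.png",p);np.save(f"pics/{n}0.npy",d);print(n,ctrl.camera_params(n))
print(ctrl.camera_params("wrist"))
E
```

```text
pics
{'time': 0.0, 'joints': array([-1.3054,  0.1312,  1.4893,  0.    ,  1.523 , -0.0854]), 'qvel': array([ 0.0004, -0.0001, -0.0001, -0.001 , -0.0002, -0.001 ]), 'joint_torque': array([ -0.0006, -56.9388, -50.0553,  -0.0002,   0.0145,  -0.    ]), 'tcp_pos': array([ 0.206 , -0.5629,  0.2133]), 'eef_rot': array([ 0.9847,  0.1745, -0.0001, -0.0009]), 'wrist_force': array([-0.1222,  0.4661, -0.1063]), 'wrist_torque': array([0.0097, 0.0043, 0.0234]), 'finger_force': 0.0, 'finger_gap': 1.0012609246959654}
scene {'vertical_fov': 44.99409426046364, 'cx': 280.1719627641376, 'cy': 210.8303040489516, 'R': array([[-0.8594, -0.5111,  0.0151],
       [-0.3227,  0.5193, -0.7913],
       [ 0.3966, -0.6849, -0.6112]]), 't': array([0.5353, 0.1465, 0.883 ])}
top {'vertical_fov': 51.59231073573828, 'cx': 286.4592193993176, 'cy': 216.529622700661, 'R': array([[ 0.0265, -0.9993,  0.0255],
       [-0.9932, -0.0292, -0.1127],
       [ 0.1133, -0.0223, -0.9933]]), 't': array([0.1682, 0.5228, 0.8854])}
{'vertical_fov': 67.50304170718803, 'cx': 272.6536095400171, 'cy': 212.7808598167512, 'hand_eye': array([[-0.0001, -0.9596, -0.2815,  0.0718],
       [ 1.    , -0.0002,  0.0006,  0.0015],
       [-0.0006, -0.2815,  0.9596, -0.1591],
       [ 0.    ,  0.    ,  0.    ,  1.    ]])}
```

View pics/scene0.png

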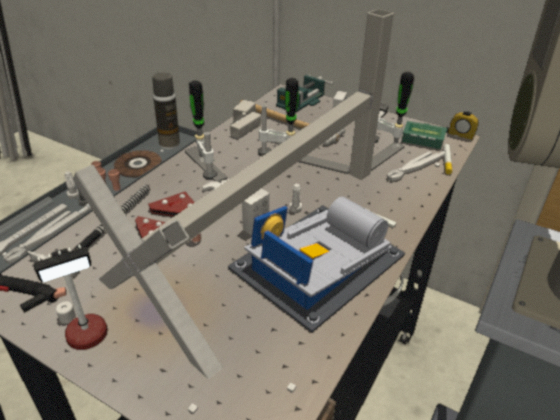

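View pics/top0.png

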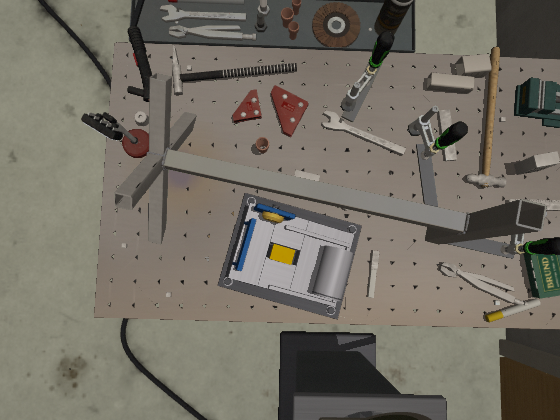

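The scene view shows the jig with its low end at right, roller around (355,222). In the top view the plate's corners are near (250,195), (362,226), (335,318), (220,286). The catch is at (283,255), the roller at (330,270) and the stop at (243,245). Ramp x runs to world +y, and the roller's closed end faces the robot.

```bash
cat > h.py <<'E'
import numpy as np,cv2
from cell import ctrl
np.set_printoptions(precision=4,suppress=True)
def cam(n,pose=None):
    c=ctrl.camera_params(n);f=210/np.tan(np.radians(c["vertical_fov"]/2))
    if "R" in c: R=np.array(c["R"]).T;o=-R@np.array(c["t"])
    else:
        from scipy.spatial.transform import Rotation as Ro
        H=np.array(c["hand_eye"]);Q=Ro.from_quat(pose[1]).as_matrix();R=Q@H[:3,:3];o=Q@H[:3,3]+pose[0]
    return f,c["cx"],c["cy"],R,o
def ray(C,uv,z):
    f,cx,cy,R,o=C;uv=np.atleast_2d(uv)
    d=np.c_[(uv[:,0]-cx)/f,(uv[:,1]-cy)/f,np.ones(len(uv))]@R.T
    return o+d*((z-o[2])/d[:,2])[:,None]
def proj(C,P):
    f,cx,cy,R,o=C;q=(np.atleast_2d(P)-o)@R
    return np.c_[cx+f*q[:,0]/q[:,2],cy+f*q[:,1]/q[:,2]]
def cloud(C,d,uv):
    f,cx,cy,R,o=C;z=d[uv[:,1],uv[:,0]];q=np.c_[(uv[:,0]-cx)/f*z,(uv[:,1]-cy)/f*z,z]
    return (q@R.T+o)[z>0]
E
python3 - <<'E'
from h import *
p=cv2.imread("pics/top0.png");d=np.load("pics/top0.npy");C=cam("top")
# plate contour: cloud-based height + darkness
hsv=cv2.cvtColor(p,cv2.COLOR_BGR2HSV)
m=((hsv[...,2]<105)&(hsv[...,1]<80)).astype(np.uint8);m[:190]=0;m[322:]=0;m[:,:210]=0;m[:,366:]=0
m=cv2.morphologyEx(m,cv2.MORPH_OPEN,np.ones((3,3)))
cs,_=cv2.findContours(m,0,2);c=max(cs,key=cv2.contourArea)
print("rect",cv2.minAreaRect(c))
q=cv2.approxPolyDP(cv2.convexHull(c),8,True)[:,0];print(q.tolist())
P=ray(C,q,.008);print(P);print(np.linalg.norm(P-np.roll(P,-1,0),axis=1))
b=ray(C,cv2.boxPoints(cv2.minAreaRect(c)),.008);print("box",b,b.mean(0),np.linalg.norm(b-np.roll(b,-1,0),axis=1))
y=(hsv[...,0]>18)&(hsv[...,0]<32)&(hsv[...,1]>150);y=y.astype(np.uint8);y[:235]=0;y[275:]=0;y[:,:260]=0;y[:,310:]=0
r=cv2.minAreaRect(np.argwhere(y)[:,::-1].astype(np.float32));print("yel",r,ray(C,[r[0]],.042))
b=cv2.boxPoints(r);print(ray(C,b,.042))
bl=((hsv[...,0]>100)&(hsv[...,0]<125)&(hsv[...,1]>130)).astype(np.uint8);bl[:190]=0;bl[300:]=0;bl[:,:215]=0;bl[:,310:]=0
n,l,st,ce=cv2.connectedComponentsWithStats(bl)
for i in range(1,n):
    if st[i,4]>30: print("blue",st[i],ce[i])
# depth cloud of jig region
vv,uu=np.mgrid[195:322,215:368];X=cloud(C,d,np.c_[uu.ravel(),vv.ravel()])
np.save("pics/X.npy",X)
E
```

```text
rect ((280.4678039550781, 297.3201599121094), (109.0894546508789, 11.5601167678833), 15.561511039733887)
[[227, 286], [237, 280], [333, 312]]
[[0.3696 0.3033 0.008 ]
 [0.3826 0.2828 0.008 ]
 [0.3213 0.0793 0.008 ]]
[0.0242 0.2126 0.2292]
box [[0.3649 0.3044 0.008 ]
 [0.3882 0.2989 0.008 ]
 [0.333  0.0761 0.008 ]
 [0.3099 0.0823 0.008 ]] [0.349  0.1904 0.008 ] [0.024  0.2295 0.0239 0.2288]
yel ((281.8302917480469, 253.8990936279297), (22.987831115722656, 15.612568855285645), 16.699243545532227) [[0.439  0.1905 0.042 ]]
[[0.4297 0.2173 0.042 ]
 [0.4605 0.2091 0.042 ]
 [0.4482 0.1636 0.042 ]
 [0.4175 0.172  0.042 ]]
blue [254 203  42  17 234] [274.0598 210.9444]
blue [232 218  24  53 359] [245.0167 243.9359]
```

```bash
python3 - <<'E'
from h import *
X=np.load("pics/X.npy")
hsv=None
a=np.radians(75);e=np.array([np.cos(a),np.sin(a)]);n=np.array([-e[1],e[0]])
O=np.array([.439,.1905]);U=(X[:,:2]-O)@e;V=(X[:,:2]-O)@n;Z=X[:,2]
# plate pixels: by height
pl=(Z>.004)&(Z<.013);print("table z",np.median(Z[Z<.004]),"plate z",np.median(Z[pl]))
for nm,A,B in(("u",U,V),("v",V,U)):
    g=[]
    for lo in np.arange(-.08,.08,.02):
        k=(Z>.0045)&(B>lo)&(B<lo+.02)&(Z<.012);g.append((A[k].min(),A[k].max()) if k.any() else (0,0))
    print(nm,np.array(g).T)
# deck plane: 
k=(abs(U)<.03)&(abs(V)>.02)&(V<.04)&(V>-.04)
A=np.c_[U[k],V[k],np.ones(k.sum())];s=np.linalg.lstsq(A,Z[k],rcond=None)[0];print("deck slope deg",np.degrees(np.arctan(s[:2])),s[2])
# roller ridge
k=(Z>.07)&(U<-.04)&(U>-.16);print("roller",k.sum(),U[k].min(),U[k].max(),V[k].min(),V[k].max(),Z[k].max())
r=cv2.minAreaRect(np.c_[X[k,0],X[k,1]].astype(np.float32));print(r)
for lo in np.arange(-.06,.08,.02):
    kk=k&(V>lo)&(V<lo+.02)
    if kk.sum()>5: i=np.polyfit(U[kk],Z[kk],2);print(lo,kk.sum(),-i[1]/2/i[0],np.polyval(i,-i[1]/2/i[0]))
# stop
k=(Z>.085)&(U>.03);print("stop u,v",np.percentile(U[k],[2,10,50,90,98]),np.percentile(V[k],[2,50,98]),Z[k].max())
# beam height samples
d=np.load("pics/top0.npy");C=cam("top")
vv,uu=np.mgrid[150:240:1,160:470:15];B=cloud(C,d,np.c_[uu.ravel(),vv.ravel()])
for y in np.arange(-.1,.45,.08):
    k=(abs(B[:,1]-y)<.02)&(B[:,2]>.12)
    if k.any(): print("beam y",round(y,2),B[k].min(0),B[k].max(0))
E
```

```text
table z 8.245266039341725e-05 plate z 0.008367072360820127
u [[-0.1474 -0.148  -0.1485 -0.1829 -0.149  -0.1777 -0.2036 -0.1814]
 [ 0.114   0.1139  0.148   0.1263  0.1127  0.1175  0.1216  0.1116]]
v [[-0.108  -0.111  -0.1072 -0.1261 -0.1068 -0.1068 -0.106  -0.1056]
 [ 0.1272  0.0978  0.1088  0.1405  0.0991  0.1079  0.1     0.1525]]
deck slope deg [9.8954 0.4407] 0.039752841112434344
roller 1824 -0.13302193929059594 -0.04007811835137551 -0.13635871033316702 0.05764505525283365 0.19093846601610676
((0.4463004469871521, 0.08124785125255585), (0.1903523951768875, 0.08301912248134613), 0.7234956622123718)
-0.06 27 -0.10788226878062991 0.08163470603296663
-0.039999999999999994 237 -0.10748671896150815 0.08119288713426612
-0.01999999999999999 237 -0.10785796268130422 0.08127371139589543
1.3877787807814457e-17 244 -0.10827577383993568 0.0813109666643454
0.020000000000000018 244 -0.10831019043680161 0.08133209558746707
0.04000000000000002 209 -0.10872094999741352 0.08130408765061392
stop u,v [0.0317 0.0381 0.0682 0.0754 0.0777] [-0.0783 -0.0363  0.0514] 0.11287934222166551
beam y -0.1 [ 0.4778 -0.116   0.1777] [ 0.5189 -0.0828  0.2107]
beam y -0.02 [ 0.4964 -0.0373  0.1708] [ 0.5351 -0.0085  0.2021]
beam y 0.06 [0.5135 0.0409 0.1609] [0.5518 0.0678 0.1913]
beam y 0.14 [0.5353 0.1434 0.1515] [0.5675 0.1461 0.1794]
beam y 0.22 [0.5525 0.2256 0.144 ] [0.5851 0.2267 0.1696]
beam y 0.3 [0.5642 0.2802 0.1309] [0.6037 0.3112 0.1631]
beam y 0.38 [0.5823 0.3638 0.1238] [0.6199 0.3976 0.1533]
```

Depth and edges agree with the given sizes: plate 261 x 206 mm, deck slope 9.9°, ramp yaw about 75.6°. The roller centre is near (0.406, 0.088, 0.051). Now approaching behind it with the hand half closed.

```bash
python3 -m handwheel '[{"hand":0.5,"x":0.027,"y":-0.035,"z":0,"turn":-8},{"hand":0.5,"x":0.054,"y":-0.07,"z":0,"turn":-16},{"hand":0.5,"x":0.081,"y":-0.105,"z":0,"turn":-24},{"hand":0.5,"x":0.108,"y":-0.14,"z":0,"turn":-32},{"hand":0.5,"x":0.135,"y":-0.175,"z":0,"turn":-40}]'; python3 - <<'E'
from h import *
from scipy.spatial.transform import Rotation as R
s=ctrl.get_state();M=R.from_quat(s["eef_rot"]).as_matrix();print(s["tcp_pos"],M,s["joints"],s["finger_gap"])
for q in((.33,-.12,.2),(.388,.018,.12)):print(M.T@(np.array(q)-s["tcp_pos"]))
print(np.degrees(np.arctan2(M[1,0],M[0,0])))
E
```

```text
time: 0.6
tcp_pos: [0.2729, -0.3508, 0.2138]
eef_rot: [0.864, 0.503, 0.0, -0.0]
wrist_force: [0.7, 0.2, 0.0]
finger_gap: 0.502
finger_force: 0.0
[ 0.2729 -0.3508  0.2138] [[ 0.4939  0.8695 -0.0002]
 [ 0.8695 -0.4939  0.0007]
 [ 0.0005 -0.0005 -1.    ]] [-1.0253 -0.3025  1.8974  0.0002  1.5474 -0.5088] 0.5015754788788452
[ 0.2289 -0.0644  0.014 ]
[ 0.3775 -0.082   0.0941]
60.4031483232527
```

```bash
python3 -m handwheel '[{"hand":0.5,"x":0.045,"y":-0.013,"z":0.002,"turn":-3},{"hand":0.5,"x":0.09,"y":-0.026,"z":0.005,"turn":-6},{"hand":0.5,"x":0.135,"y":-0.039,"z":0.008,"turn":-9},{"hand":0.5,"x":0.18,"y":-0.052,"z":0.011,"turn":-12},{"hand":0.5,"x":0.225,"y":-0.064,"z":0.014,"turn":-15.2}]'; python3 - <<'E'
from h import *
from scipy.spatial.transform import Rotation as R
s=ctrl.get_state();M=R.from_quat(s["eef_rot"]).as_matrix();print(s["joints"],s["finger_gap"],np.degrees(np.arctan2(M[1,0],M[0,0])))
for q in((.388,.018,.11),(.388,.018,.054)):print(M.T@(np.array(q)-s["tcp_pos"]))
p,d=ctrl.snapshot("wrist");cv2.imwrite("pics/w1.png",p)
E
```

```text
time: 1.1
tcp_pos: [0.3293, -0.124, 0.2001]
eef_rot: [0.791, 0.611, 0.0, 0.0]
wrist_force: [0.5, -1.2, 0.4]
finger_gap: 0.504
finger_force: 0.0
[-0.5062 -0.5961  2.1311  0.0001  1.6063 -0.2511] 0.5044267844239143 75.38205071542428
[0.1522 0.0209 0.0901]
[0.1522 0.0209 0.1461]
```

View pics/w1.png

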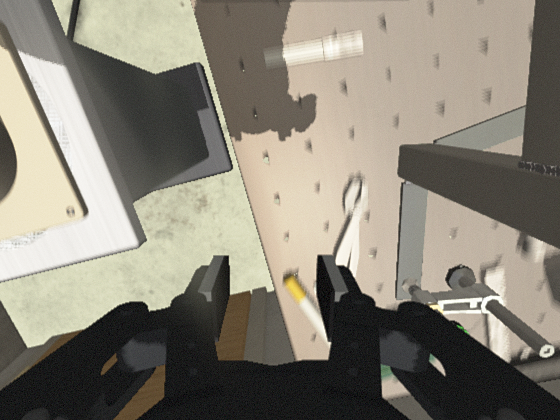

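The wrist view shows both fingers half open, at columns 215 and 330, with the soapstone ahead at (315,48) and the frame post clear to the right. Next I move over the foot of the ramp and down.

```bash
python3 -m handwheel '[{"hand":0.5,"x":0.045,"y":0.007,"z":0.02,"turn":0},{"hand":0.5,"x":0.09,"y":0.014,"z":0.04,"turn":0},{"hand":0.5,"x":0.125,"y":0.021,"z":0.07,"turn":0},{"hand":0.5,"x":0.14,"y":0.021,"z":0.105,"turn":0},{"hand":0.5,"x":0.145,"y":0.021,"z":0.14,"turn":0}]'; python3 - <<'E'
from h import *
s=ctrl.get_state();print(s["joints"])
p,d=ctrl.snapshot("wrist");cv2.imwrite("pics/w2.png",p)
p,d=ctrl.snapshot("scene");cv2.imwrite("pics/s2.png",cv2.resize(p[170:340,200:460],None,fx=3,fy=3))
E
```

```text
time: 1.65
tcp_pos: [0.3869, 0.0108, 0.0592]
eef_rot: [0.791, 0.612, 0.0, 0.0]
wrist_force: [-0.4, -0.4, -0.8]
finger_gap: 0.501
finger_force: 0.0
[-0.1051 -0.3492  2.2233  0.0004  1.2671  0.1488]
```

View pics/s2.png

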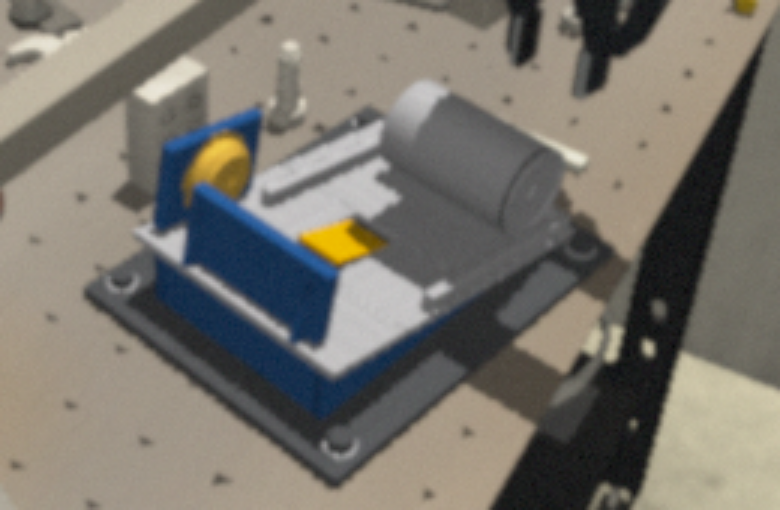

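View pics/w2.png

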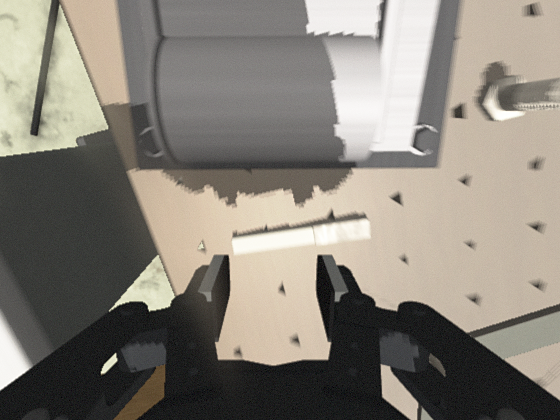

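The wrist view shows the roller square to the fingers and centred on them (columns 155–380, fingers centred on 272). The soapstone is below at (300,235). I lower to centre height and creep up to contact.

```bash
python3 -m handwheel '[{"hand":0.5,"x":0.008,"y":0,"z":0.006},{"hand":0.5,"x":0.016,"y":0,"z":0.006},{"hand":0.5,"x":0.022,"y":0,"z":0.006},{"hand":0.5,"x":0.026,"y":0,"z":0.006},{"hand":0.5,"x":0.03,"y":0,"z":0.006}]'; python3 -m handwheel '[{"hand":0.5,"x":0.003,"z":0},{"hand":0.5,"x":0.006,"z":0},{"hand":0.5,"x":0.009,"z":0},{"hand":0.5,"x":0.012,"z":0}]'; python3 - <<'E'
from h import *
p,d=ctrl.snapshot("scene");cv2.imwrite("pics/s3.png",cv2.resize(p[170:340,200:460],None,fx=3,fy=3))
E
```

```text
invalid input
invalid input
```

View pics/s3.png

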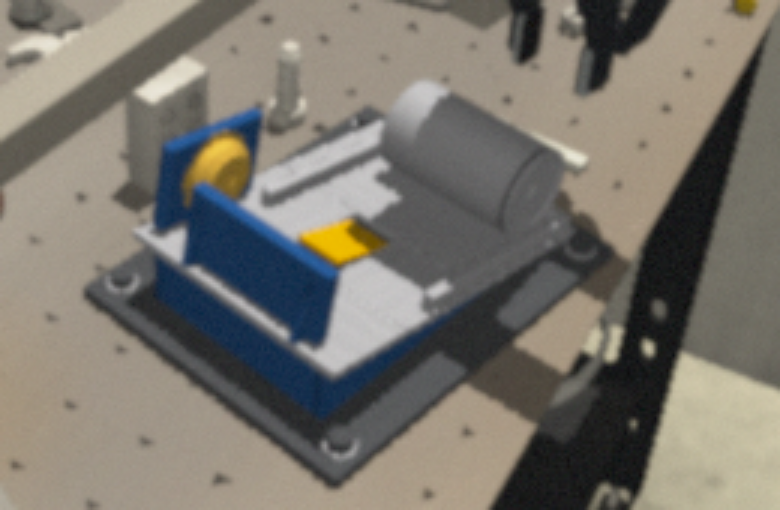

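Nothing moved: both calls were refused because every row needs all its fields, so the view is unchanged. Retrying with complete rows.

```bash
python3 -m handwheel '[{"hand":0.5,"x":0.008,"y":0,"z":0.006,"turn":0},{"hand":0.5,"x":0.016,"y":0,"z":0.006,"turn":0},{"hand":0.5,"x":0.022,"y":0,"z":0.006,"turn":0},{"hand":0.5,"x":0.026,"y":0,"z":0.006,"turn":0},{"hand":0.5,"x":0.03,"y":0,"z":0.006,"turn":0}]'; python3 -m handwheel '[{"hand":0.5,"x":0.003,"y":0,"z":0,"turn":0},{"hand":0.5,"x":0.006,"y":0,"z":0,"turn":0},{"hand":0.5,"x":0.009,"y":0,"z":0,"turn":0}]'
```

```text
time: 2.3
tcp_pos: [0.3949, 0.0385, 0.0551]
eef_rot: [0.792, 0.611, 0.0, 0.0]
wrist_force: [-0.0, -0.3, -0.1]
finger_gap: 0.499
finger_force: 0.0
time: 2.6
tcp_pos: [0.3966, 0.0471, 0.0544]
eef_rot: [0.792, 0.611, -0.0, 0.0]
wrist_force: [-0.5, -0.2, 0.6]
finger_gap: 0.498
finger_force: 0.0
```

```bash
python3 -m handwheel '[{"hand":0.5,"x":0.003,"y":0,"z":-0.0005,"turn":0},{"hand":0.5,"x":0.006,"y":0,"z":-0.001,"turn":0},{"hand":0.5,"x":0.009,"y":0,"z":-0.0015,"turn":0},{"hand":0.5,"x":0.012,"y":0,"z":-0.002,"turn":0},{"hand":0.5,"x":0.015,"y":0,"z":-0.0025,"turn":0}]'; python3 - <<'E'
from h import *
s=ctrl.get_state();q=(s["tcp_pos"],s["eef_rot"])
p,d=ctrl.snapshot("wrist");cv2.imwrite("pics/w3.png",p);
e=np.array([np.cos(np.radians(75.6)),np.sin(np.radians(75.6))]);n=np.array([-e[1],e[0]])
C=cam("wrist",q);vv,uu=np.mgrid[0:420:3,100:460:3];X=cloud(C,d,np.c_[uu.ravel(),vv.ravel()])
D=X[:,:2]-s["tcp_pos"][:2];U=D@e;V=D@n;k=(U>.02)&(U<.075)&(abs(V)<.045)&(X[:,2]<.1)&(X[:,2]>.055)
for lo in(-.04,-.02,0,.02):
    kk=k&(V>lo)&(V<lo+.02);i=np.polyfit(U[kk],X[kk,2],2);u=-i[1]/2/i[0];print(lo,kk.sum(),u,np.polyval(i,u))
E
```

```text
time: 3.1
tcp_pos: [0.4004, 0.0616, 0.057]
eef_rot: [0.792, 0.611, 0.0, 0.0]
wrist_force: [-0.8, 0.4, 1.0]
finger_gap: 0.496
finger_force: 0.0
-0.04 415 0.029470274677535577 0.08076946354607614
-0.02 416 0.029223375543121734 0.08072123989934726
0 402 0.028949524876532795 0.08067593189473952
0.02 400 0.028678563693468075 0.08069230403598798
```

View pics/w3.png

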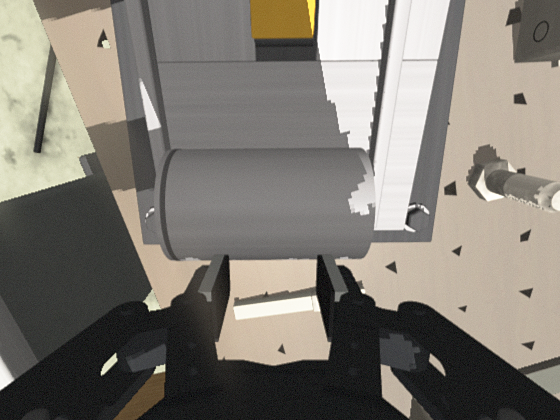

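The wrist view shows the roller square, its lower edge at row 258 and the fingertips right at it (215 and 325, 258). The catch is at (285,20). I push a little and check that it follows.

```bash
cat >> h.py <<'E'
def look():
    s=ctrl.get_state();t=s["tcp_pos"];p,d=ctrl.snapshot("wrist")
    a=np.radians(75.6);e=np.array([np.cos(a),np.sin(a)]);n=np.array([-e[1],e[0]])
    C=cam("wrist",(t,s["eef_rot"]));vv,uu=np.mgrid[0:420:2,100:460:2];X=cloud(C,d,np.c_[uu.ravel(),vv.ravel()])
    D=X[:,:2]-t[:2];U=D@e;V=D@n
    # roller top strip: highest points
    k=(U>.005)&(U<.075)&(abs(V)<.075)&(X[:,2]<t[2]+.045)&(X[:,2]>t[2]+.005)
    O=np.array([.439,.1905])-.1333*e  # ramp origin
    r=[]
    for lo in(-.035,.015):
        kk=k&(V>lo)&(V<lo+.02);i=np.polyfit(U[kk],X[kk,2],2);u=-i[1]/2/i[0];r.append((u,np.polyval(i,u)))
    u,z=np.mean(r,0);kk=k&(X[:,2]>z-.01);c=t[:2]+u*e
    w=np.percentile(V[kk],[.5,99.5]);h=(t[:2]-O)@e+u
    print("t %.2f ahead %.4f skew %.3f ridge z %.4f centre rx %.4f V range"%(s["time"],u,(r[1][0]-r[0][0])/.05,z,(h+.0052)/np.cos(np.radians(10))),w+(t[:2]-O)@n,"tcp",t,"F",s["wrist_force"])
    return p
E
python3 -m handwheel '[{"hand":0.5,"x":0.003,"y":0,"z":-0.0005,"turn":0},{"hand":0.5,"x":0.006,"y":0,"z":-0.001,"turn":0},{"hand":0.5,"x":0.009,"y":0,"z":-0.0015,"turn":0},{"hand":0.5,"x":0.012,"y":0,"z":-0.002,"turn":0},{"hand":0.5,"x":0.015,"y":0,"z":-0.0025,"turn":0}]'; python3 -c "
from h import *
look()"
```

```text
time: 3.65
tcp_pos: [0.4045, 0.0759, 0.0603]
eef_rot: [0.792, 0.611, -0.0, 0.0]
wrist_force: [-5.6, -1.8, 11.5]
finger_gap: 0.498
finger_force: 6.1Traceback (most recent call last):
  File "<string>", line 3, in <module>
    look()
    ~~~~^^
  File "h.py", line 33, in look
    w=np.percentile(V[kk],[.5,99.5]);h=(t[:2]-O)@e+u
    return _quantile_unchecked(
        a, q, axis, out, overwrite_input, method, keepdims, weights)
    return _ureduce(a,
                    func=_quantile_ureduce_func,
    ...<5 lines>...
                    overwrite_input=overwrite_input,
                    method=method)
    r = func(a, **kwargs)
    result = _quantile(arr,
                       quantiles=q,
    ...<2 lines>...
                       out=out,
                       weights=wgt)
    slices_having_nans = np.isnan(arr[-1, ...])
                                  ~~~^^^^^^^^^
IndexError: index -1 is out of bounds for axis 0 with size 0
```

```bash
sed -i 's/^    k=(U>.005).*/    k=(U>-.03)\&(U<.085)\&(abs(V)<.075)\&(X[:,2]<t[2]+.05)\&(X[:,2]>t[2]-.005)\&(vv.ravel()[d[vv.ravel(),uu.ravel()]>0]<275)/' h.py; python3 - <<'E'
from h import *
s=ctrl.get_state();t=s["tcp_pos"];print(s["wrist_force"],s["wrist_torque"],s["finger_force"],s["time"])
p,d=ctrl.snapshot("wrist");cv2.imwrite("pics/w4.png",p)
a=np.radians(75.6);e=np.array([np.cos(a),np.sin(a)]);n=np.array([-e[1],e[0]])
C=cam("wrist",(t,s["eef_rot"]))
for c in(180,270,300):
    uv=np.c_[np.full(18,c),np.arange(60,410,20)[:18]];X=cloud(C,d,uv);D=X[:,:2]-t[:2];print(c,np.c_[uv[:len(X),1],D@e,D@n,X[:,2]])
E
```

```text
[-4.117  -2.0825 10.0193] [-0.1768  0.971   0.0761] 5.1944320276379585 3.7
180 [[ 60.       0.1016   0.0477   0.036 ]
 [ 80.       0.0919   0.0489   0.0348]
 [100.       0.0817   0.0505   0.0324]
 [120.       0.071    0.0521   0.03  ]
 [140.       0.0596   0.0536   0.0283]
 [160.       0.0475   0.0554   0.0258]
 [180.       0.0425   0.0444   0.0663]
 [200.       0.0347   0.0424   0.0758]
 [220.       0.0258   0.0423   0.079 ]
 [240.       0.0168   0.0424   0.0816]
 [260.       0.0053   0.0442   0.0789]
 [280.      -0.0485   0.0713  -0.0006]
 [300.       0.0113   0.0309   0.1242]
 [320.       0.011    0.0278   0.1351]
 [340.       0.0159   0.023    0.1506]
 [360.       0.0167   0.0207   0.1587]
 [380.       0.0163   0.0192   0.1641]
 [400.       0.0183   0.017    0.1712]]
270 [[ 60.       0.1012  -0.0002   0.0369]
 [ 80.       0.0949   0.       0.0058]
 [100.       0.0815  -0.       0.0317]
 [120.       0.0707   0.       0.0307]
 [140.       0.0593   0.0001   0.0288]
 [160.       0.0473   0.0003   0.0265]
 [180.       0.0425   0.       0.0676]
 [200.       0.0342   0.       0.0746]
 [
[... 395 characters left out ...]
 60.       0.1011  -0.0161   0.0373]
 [ 80.       0.0947  -0.0188   0.007 ]
 [100.       0.0814  -0.0169   0.0323]
 [120.       0.0706  -0.0172   0.0317]
 [140.       0.0593  -0.0176   0.0292]
 [160.       0.0473  -0.018    0.0277]
 [180.       0.0423  -0.0147   0.067 ]
 [200.       0.0343  -0.0142   0.0754]
 [220.       0.0257  -0.014    0.0795]
 [240.       0.0164  -0.014    0.0815]
 [260.       0.0045  -0.0145   0.0779]
 [280.      -0.0487  -0.0222   0.    ]
 [300.      -0.067   -0.0226  -0.001 ]
 [320.      -0.0793  -0.0221   0.0077]
 [340.      -0.1051  -0.0234  -0.0015]
 [360.       0.0089  -0.0083   0.1501]
 [380.       0.0107  -0.0076   0.1586]
 [400.       0.009   -0.0073   0.1627]]
```

View pics/w4.png

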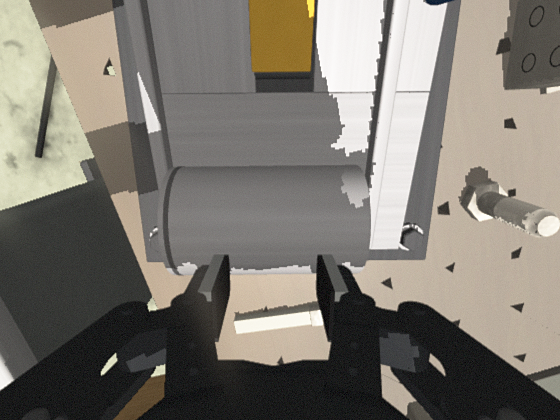

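The roller has not moved (ridge 15 mm ahead of the TCP). The fingertips at (215,260) and (325,260) overlap its back, with an upward force, so I check the actual fingertip position from depth.

```bash
python3 - <<'E'
from h import *
s=ctrl.get_state();t=s["tcp_pos"];p,d=ctrl.snapshot("wrist")
H=np.array(ctrl.camera_params("wrist")["hand_eye"]);f,cx,cy,_,_=cam("wrist",(t,s["eef_rot"]))
for u,v in[(208,262),(214,258),(222,258),(226,258),(226,270),(220,280),(215,300),(226,310),(320,258),(330,258),(338,262),(330,280)]:
    z=d[v,u];q=H[:3,:3]@np.array([(u-cx)/f*z,(v-cy)/f*z,z])+H[:3,3];print(u,v,q)
E
```

```text
208 262 [ 0.0043 -0.0305 -0.0189]
214 258 [ 0.0097 -0.026  -0.0261]
222 258 [ 0.0101 -0.0221 -0.0271]
226 258 [ 0.0096 -0.0205 -0.0259]
226 270 [ 0.0045 -0.0204 -0.028 ]
220 280 [ 0.0081 -0.0204 -0.0441]
215 300 [ 0.0058 -0.0206 -0.0552]
226 310 [-0.076  -0.0365  0.0616]
320 258 [ 0.0095  0.0229 -0.0258]
330 258 [ 0.0099  0.0274 -0.0267]
338 262 [ 0.0037  0.0332 -0.0177]
330 280 [ 0.01    0.0237 -0.0475]
```

```bash
python3 - <<'E'
from h import *
from scipy.spatial.transform import Rotation as R
M=R.from_quat([.791,.612,0,0]).as_matrix();t=np.array([.3869,.0108,.0592]);C=cam("scene")
for z in(.022,.016,.0,-.02):
  q=proj(C,[t+M@np.array([0,y,z]) for y in(-.03,.03)]);print(z,((q-[200,170])*3).round())
  print("   cam now")
p,d=ctrl.snapshot("scene");s=ctrl.get_state();t=s["tcp_pos"];M=R.from_quat(s["eef_rot"]).as_matrix();cv2.imwrite("pics/s5.png",cv2.resize(p[170:340,200:460],None,fx=3,fy=3));print(t,s["wrist_force"])
for z in(.016,-.02): print(((proj(C,[t+M@np.array([0,y,z]) for y in(-.03,.03)])-[200,170])*3).round())
E
```

```text
0.022 [[577. 140.]
 [503. 100.]]
   cam now
0.016 [[578. 132.]
 [504.  92.]]
   cam now
0.0 [[582. 113.]
 [507.  73.]]
   cam now
-0.02 [[587.  88.]
 [511.  48.]]
   cam now
[0.4046 0.076  0.0604] [-3.9413 -2.1523 10.532 ]
[[514. 176.]
 [440. 133.]]
[[522. 131.]
 [445.  88.]]
```

View pics/s5.png

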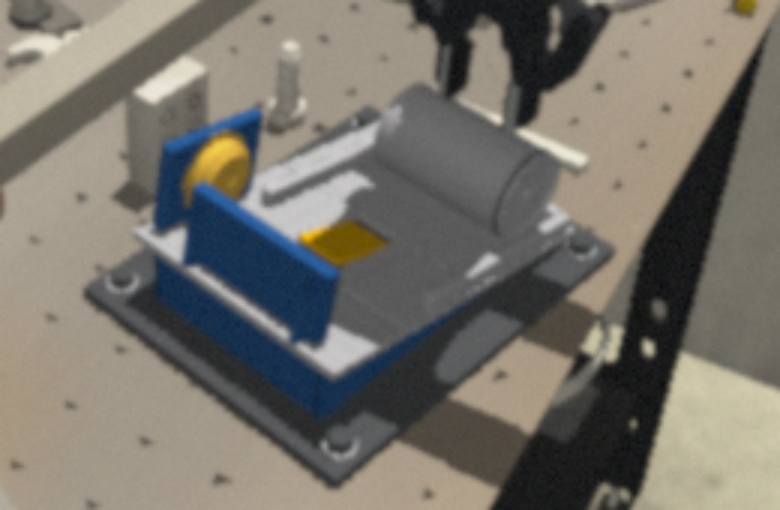

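The view confirms it: the tips at (455,85) and (520,120) sit on the roller's back at tool z ≈ −0.02, so they stand about 40 mm higher than stated. I lift slightly, back off, go 42 mm lower and come in again.

```bash
python3 -m handwheel '[{"hand":0.5,"x":-0.002,"y":0,"z":-0.004,"turn":0},{"hand":0.5,"x":-0.025,"y":0,"z":-0.004,"turn":0},{"hand":0.5,"x":-0.047,"y":0,"z":0,"turn":0},{"hand":0.5,"x":-0.047,"y":0,"z":0.021,"turn":0},{"hand":0.5,"x":-0.047,"y":0,"z":0.042,"turn":0}]' && python3 -m handwheel '[{"hand":0.5,"x":0.0,"y":0,"z":0,"turn":0},{"hand":0.5,"x":0.007,"y":0,"z":0,"turn":0},{"hand":0.5,"x":0.014,"y":0,"z":0,"turn":0}]'; python3 -c "
from h import *
look()"
```

```text
time: 4.35
tcp_pos: [0.3931, 0.0299, 0.0176]
eef_rot: [0.792, 0.61, 0.001, 0.001]
wrist_force: [-0.3, -0.9, -0.6]
finger_gap: 0.499
finger_force: 0.0
time: 4.65
tcp_pos: [0.3968, 0.0446, 0.0186]
eef_rot: [0.792, 0.611, 0.001, 0.0]
wrist_force: [0.9, -0.3, 0.8]
finger_gap: 0.503
finger_force: 0.0Traceback (most recent call last):
  File "<string>", line 3, in <module>
    look()
    ~~~~^^
  File "h.py", line 33, in look
    w=np.percentile(V[kk],[.5,99.5]);h=(t[:2]-O)@e+u
    return _quantile_unchecked(
        a, q, axis, out, overwrite_input, method, keepdims, weights)
    return _ureduce(a,
                    func=_quantile_ureduce_func,
    ...<5 lines>...
                    overwrite_input=overwrite_input,
                    method=method)
    r = func(a, **kwargs)
    result = _quantile(arr,
                       quantiles=q,
    ...<2 lines>...
                       out=out,
                       weights=wgt)
    slices_having_nans = np.isnan(arr[-1, ...])
                                  ~~~^^^^^^^^^
IndexError: index -1 is out of bounds for axis 0 with size 0
```

```bash
sed -i 's/t\[2\]+.05)/t[2]+.08)/;s/t\[2\]-.005)/t[2]+.048)/;s/<275/<255/' h.py; python3 -m handwheel '[{"hand":0.5,"x":0.003,"y":0,"z":0,"turn":0},{"hand":0.5,"x":0.006,"y":0,"z":0,"turn":0},{"hand":0.5,"x":0.009,"y":0,"z":-0.0005,"turn":0},{"hand":0.5,"x":0.012,"y":0,"z":-0.001,"turn":0},{"hand":0.5,"x":0.015,"y":0,"z":-0.0015,"turn":0}]'; python3 -c "
from h import *
look()"
```

```text
time: 5.2
tcp_pos: [0.3996, 0.0586, 0.019]
eef_rot: [0.792, 0.611, -0.0, 0.0]
wrist_force: [-1.2, -1.3, 2.2]
finger_gap: 0.499
finger_force: 0.9
t 5.20 ahead 0.0402 skew -0.002 ridge z 0.0824 centre rx 0.0418 V range [-0.0414  0.0574] tcp [0.3996 0.0586 0.019 ] F [-1.2407 -1.2588  2.197 ]
```

Contact is right: roller axis 40 mm ahead of the TCP, square, moving, centre at ramp x 42 mm. Rolling on at 40 mm/s.

```bash
for i in 1 2; do :; done; python3 -m handwheel '[{"hand":0.5,"x":0.004,"y":0,"z":-0.0007,"turn":0},{"hand":0.5,"x":0.008,"y":0,"z":-0.0014,"turn":0},{"hand":0.5,"x":0.012,"y":0,"z":-0.0021,"turn":0},{"hand":0.5,"x":0.016,"y":0,"z":-0.0028,"turn":0},{"hand":0.5,"x":0.02,"y":0,"z":-0.0035,"turn":0}]' && python3 -m handwheel '[{"hand":0.5,"x":0.004,"y":0,"z":-0.0007,"turn":0},{"hand":0.5,"x":0.008,"y":0,"z":-0.0014,"turn":0},{"hand":0.5,"x":0.012,"y":0,"z":-0.0021,"turn":0},{"hand":0.5,"x":0.016,"y":0,"z":-0.0028,"turn":0},{"hand":0.5,"x":0.02,"y":0,"z":-0.0035,"turn":0}]'; python3 -c "
from h import *
look()"
```

```text
time: 5.75
tcp_pos: [0.4048, 0.0782, 0.0225]
eef_rot: [0.792, 0.611, 0.0, 0.0]
wrist_force: [-1.4, -1.9, 1.6]
finger_gap: 0.499
finger_force: 0.9
time: 6.25
tcp_pos: [0.4098, 0.0975, 0.0259]
eef_rot: [0.792, 0.611, -0.0, -0.0]
wrist_force: [-0.7, -2.2, 1.2]
finger_gap: 0.498
finger_force: 0.9
t 6.25 ahead 0.0401 skew 0.003 ridge z 0.0895 centre rx 0.0825 V range [-0.0415  0.0571] tcp [0.4098 0.0975 0.0259] F [-0.6703 -2.2032  1.2128]
```

```bash
python3 -m handwheel '[{"hand":0.5,"x":0.004,"y":0,"z":-0.0007,"turn":0},{"hand":0.5,"x":0.008,"y":0,"z":-0.0014,"turn":0},{"hand":0.5,"x":0.012,"y":0,"z":-0.0021,"turn":0},{"hand":0.5,"x":0.016,"y":0,"z":-0.0028,"turn":0},{"hand":0.5,"x":0.02,"y":0,"z":-0.0035,"turn":0}]' && python3 -m handwheel '[{"hand":0.5,"x":0.004,"y":0,"z":-0.0007,"turn":0},{"hand":0.5,"x":0.008,"y":0,"z":-0.0014,"turn":0},{"hand":0.5,"x":0.012,"y":0,"z":-0.0021,"turn":0},{"hand":0.5,"x":0.016,"y":0,"z":-0.0028,"turn":0},{"hand":0.5,"x":0.02,"y":0,"z":-0.0035,"turn":0}]' && python3 -m handwheel '[{"hand":0.5,"x":0.004,"y":0,"z":-0.0007,"turn":0},{"hand":0.5,"x":0.008,"y":0,"z":-0.0014,"turn":0},{"hand":0.5,"x":0.012,"y":0,"z":-0.0021,"turn":0},{"hand":0.5,"x":0.016,"y":0,"z":-0.0028,"turn":0},{"hand":0.5,"x":0.02,"y":0,"z":-0.0035,"turn":0}]'; python3 -c "
from h import *
look()"
```

```text
time: 6.8
tcp_pos: [0.4149, 0.1169, 0.0295]
eef_rot: [0.792, 0.611, 0.0, -0.0]
wrist_force: [-1.8, -1.2, 1.4]
finger_gap: 0.5
finger_force: 0.9
time: 7.3
tcp_pos: [0.4199, 0.1361, 0.0329]
eef_rot: [0.792, 0.611, -0.0, -0.0]
wrist_force: [-0.9, -2.9, 1.7]
finger_gap: 0.499
finger_force: 1.7
time: 7.8
tcp_pos: [0.425, 0.1557, 0.0364]
eef_rot: [0.792, 0.611, 0.0, -0.0]
wrist_force: [0.0, -2.2, 1.0]
finger_gap: 0.498
finger_force: 1.0
t 7.80 ahead 0.0400 skew 0.003 ridge z 0.1002 centre rx 0.1435 V range [-0.0416  0.0571] tcp [0.425  0.1557 0.0364] F [ 0.0301 -2.1963  0.9954]
```

```bash
python3 -m handwheel '[{"hand":0.5,"x":0.004,"y":0,"z":-0.0007,"turn":0},{"hand":0.5,"x":0.008,"y":0,"z":-0.0014,"turn":0},{"hand":0.5,"x":0.012,"y":0,"z":-0.0021,"turn":0},{"hand":0.5,"x":0.016,"y":0,"z":-0.0028,"turn":0},{"hand":0.5,"x":0.02,"y":0,"z":-0.0035,"turn":0}]' && python3 -m handwheel '[{"hand":0.5,"x":0.003,"y":0,"z":-0.0005,"turn":0},{"hand":0.5,"x":0.006,"y":0,"z":-0.001,"turn":0},{"hand":0.5,"x":0.009,"y":0,"z":-0.0015,"turn":0},{"hand":0.5,"x":0.011,"y":0,"z":-0.002,"turn":0},{"hand":0.5,"x":0.013,"y":0,"z":-0.0023,"turn":0}]'; python3 -c "
from h import *
look()"
```

```text
time: 8.35
tcp_pos: [0.4301, 0.1749, 0.0399]
eef_rot: [0.792, 0.611, 0.0, -0.0]
wrist_force: [-0.1, -1.0, 1.1]
finger_gap: 0.497
finger_force: 0.6
time: 8.85
tcp_pos: [0.4334, 0.1874, 0.0422]
eef_rot: [0.792, 0.611, 0.0, -0.0]
wrist_force: [0.3, -0.5, -0.4]
finger_gap: 0.5
finger_force: 0.0
t 8.85 ahead 0.0343 skew -0.051 ridge z 0.1049 centre rx 0.1710 V range [-0.0492  0.0565] tcp [0.4334 0.1874 0.0422] F [ 0.2602 -0.4972 -0.4461]
```

```bash
sed -i 's/(U<.085)/(U<.062)/' h.py; python3 -m handwheel '[{"hand":0.5,"x":0.001,"y":0,"z":-0.0002,"turn":0},{"hand":0.5,"x":0.002,"y":0,"z":-0.0004,"turn":0},{"hand":0.5,"x":0.003,"y":0,"z":-0.0005,"turn":0}]'; python3 -c "
from h import *
look()"
```

```text
time: 9.2
tcp_pos: [0.4341, 0.19, 0.0427]
eef_rot: [0.792, 0.611, -0.0, 0.0]
wrist_force: [0.1, -0.1, -0.1]
finger_gap: 0.5
finger_force: 0.0
t 9.20 ahead 0.0405 skew -0.007 ridge z 0.1063 centre rx 0.1801 V range [-0.0422  0.0567] tcp [0.4341 0.19   0.0427] F [ 0.0641 -0.1107 -0.0618]
```

```bash
python3 -m handwheel '[{"hand":0.5,"x":-0.002,"y":0,"z":0,"turn":0},{"hand":0.5,"x":-0.004,"y":0,"z":0,"turn":0},{"hand":0.5,"x":-0.006,"y":0,"z":0,"turn":0},{"hand":0.5,"x":-0.006,"y":0,"z":0,"turn":0}]'; python3 -c "
from h import *
look()"
```

```text
time: 9.65
tcp_pos: [0.4325, 0.1839, 0.0427]
eef_rot: [0.792, 0.611, -0.0, 0.0]
wrist_force: [-0.2, 0.2, 0.4]
finger_gap: 0.5
finger_force: 0.0
t 9.65 ahead 0.0471 skew -0.006 ridge z 0.1064 centre rx 0.1803 V range [-0.0421  0.0568] tcp [0.4325 0.1839 0.0427] F [-0.1978  0.2379  0.3615]
```

The roller stays at ramp x 180 with the fingers off, so the catch is up; its closed end is at ramp y 57 mm. I lift, shut the fingers and move out in front of the closed end.

```bash
python3 -m handwheel '[{"hand":0.5,"x":-0.005,"y":0,"z":-0.03,"turn":0},{"hand":0.5,"x":-0.005,"y":0,"z":-0.062,"turn":0},{"hand":1,"x":0.0,"y":-0.035,"z":-0.065,"turn":0},{"hand":1,"x":0.02,"y":-0.07,"z":-0.065,"turn":0},{"hand":1,"x":0.047,"y":-0.09,"z":-0.065,"turn":0}]' && python3 -m handwheel '[{"hand":1,"x":0,"y":0,"z":0,"turn":0},{"hand":1,"x":0,"y":0,"z":0,"turn":0},{"hand":1,"x":0,"y":0,"z":0,"turn":0},{"hand":1,"x":0,"y":0,"z":0,"turn":0},{"hand":1,"x":0,"y":0,"z":0,"turn":0}]'; python3 - <<'E'
from h import *
s=ctrl.get_state();t=s["tcp_pos"];p,d=ctrl.snapshot("wrist");cv2.imwrite("pics/w6.png",p)
H=np.array(ctrl.camera_params("wrist")["hand_eye"]);f,cx,cy,R,o=cam("wrist",(t,s["eef_rot"]))
vv,uu=np.mgrid[150:420:2,150:400:2];z=d[vv,uu];q=np.stack([(uu-cx)/f*z,(vv-cy)/f*z,z],-1)@H[:3,:3].T+H[:3,3]
k=(z>0)&(abs(q[...,0])<.02)&(abs(q[...,1])<.03)&(q[...,2]<.03)
for zz in(-.06,-.05,-.04,-.03,-.02,-.01,0,.01):
    kk=k&(abs(q[...,2]-zz)<.005)
    if kk.sum()>5: print(zz,kk.sum(),q[kk].min(0),q[kk].max(0))
a=np.radians(75.6);e=np.array([np.cos(a),np.sin(a)]);n=np.array([-e[1],e[0]]);O=np.array([.4058,.0614])
print("u,V",(t[:2]-O)@e,(t[:2]-O)@n)
# roller in view?
X=cloud((f,cx,cy,R,o),d,np.c_[uu.ravel(),vv.ravel()])
E
```

```text
time: 10.2
tcp_pos: [0.3559, 0.2528, 0.108]
eef_rot: [0.792, 0.61, 0.0, -0.0]
wrist_force: [0.6, 0.4, 0.3]
finger_gap: 0.005
finger_force: 0.0
time: 10.7
tcp_pos: [0.3579, 0.2518, 0.1076]
eef_rot: [0.792, 0.61, -0.0, 0.0]
wrist_force: [-0.1, 0.1, -0.3]
finger_gap: 0.001
finger_force: 0.0
-0.06 435 [-0.0124 -0.0295 -0.065 ] [ 0.0129  0.0295 -0.055 ]
-0.05 237 [-0.0122 -0.0121 -0.055 ] [ 0.0107  0.0143 -0.0451]
-0.04 173 [ 0.0051 -0.0125 -0.045 ] [ 0.0108  0.0145 -0.0352]
-0.03 141 [ 0.0053 -0.0126 -0.035 ] [ 0.0105  0.0144 -0.0251]
-0.02 35 [ 0.0056 -0.0095 -0.0249] [ 0.0104  0.0129 -0.0208]
u,V 0.17253118991382535 0.09377943565548343
```

View pics/w6.png

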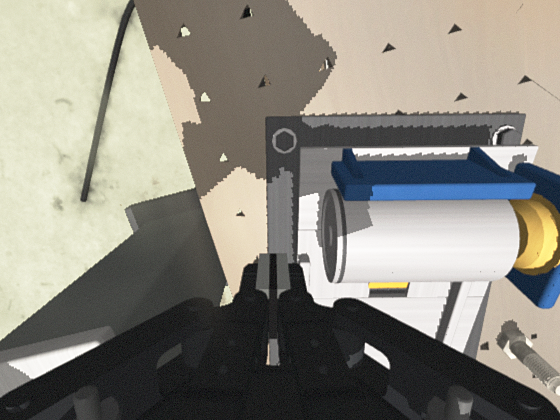

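The wrist view shows the roller seated against the blue stop, cap at (335,235), catch visible at (388,286), spigot at (530,235), and the shut fingers at (272,260) beside the cap. Now down to cap height, then the end push.

```bash
python3 -m handwheel '[{"hand":1,"x":0,"y":0,"z":0.02,"turn":0},{"hand":1,"x":0,"y":0,"z":0.04,"turn":0},{"hand":1,"x":0,"y":0,"z":0.05,"turn":0},{"hand":1,"x":0,"y":0.006,"z":0.05,"turn":0},{"hand":1,"x":0,"y":0.012,"z":0.05,"turn":0}]' && python3 -m handwheel '[{"hand":1,"x":0,"y":0.003,"z":0,"turn":0},{"hand":1,"x":0,"y":0.006,"z":0,"turn":0},{"hand":1,"x":0,"y":0.009,"z":0,"turn":0},{"hand":1,"x":0,"y":0.012,"z":0,"turn":0},{"hand":1,"x":0,"y":0.015,"z":0,"turn":0}]'
```

```text
time: 11.25
tcp_pos: [0.3698, 0.2494, 0.0582]
eef_rot: [0.792, 0.611, 0.0, 0.0]
wrist_force: [0.9, 0.1, 0.6]
finger_gap: 0.001
finger_force: 0.0
time: 11.75
tcp_pos: [0.3836, 0.2458, 0.0578]
eef_rot: [0.792, 0.611, -0.0, -0.0]
wrist_force: [-1.6, 0.3, 1.3]
finger_gap: 0.002
finger_force: 1.1
```

```bash
python3 -m handwheel '[{"hand":1,"x":0,"y":0.003,"z":0,"turn":0},{"hand":1,"x":0,"y":0.006,"z":0,"turn":0},{"hand":1,"x":0,"y":0.009,"z":0,"turn":0},{"hand":1,"x":0,"y":0.012,"z":0,"turn":0},{"hand":1,"x":0,"y":0.015,"z":0,"turn":0}]' && python3 -m handwheel '[{"hand":1,"x":0,"y":0.002,"z":0,"turn":0},{"hand":1,"x":0,"y":0.004,"z":0,"turn":0},{"hand":1,"x":0,"y":0.006,"z":0,"turn":0}]'
```

```text
time: 12.25
tcp_pos: [0.3983, 0.2418, 0.0576]
eef_rot: [0.792, 0.611, -0.0, -0.0]
wrist_force: [-1.9, 0.5, 1.2]
finger_gap: 0.003
finger_force: 1.0
time: 12.55
tcp_pos: [0.404, 0.2403, 0.0576]
eef_rot: [0.792, 0.611, -0.0, -0.0]
wrist_force: [-2.3, 1.0, 0.3]
finger_gap: -0.005
finger_force: 0.9
```

```bash
python3 -m handwheel '[{"hand":1,"x":0,"y":0.001,"z":0,"turn":0},{"hand":1,"x":0,"y":0.002,"z":0,"turn":0},{"hand":1,"x":0,"y":0.003,"z":0,"turn":0},{"hand":1,"x":0,"y":0.003,"z":0,"turn":0}]'
```

```text
time: 12.95
tcp_pos: [0.4056, 0.2396, 0.0574]
eef_rot: [0.792, 0.611, -0.001, -0.001]
wrist_force: [-7.6, 2.2, 3.5]
finger_gap: 0.001
finger_force: 3.9
```

```bash
python3 -m handwheel '[{"hand":1,"x":0,"y":0.001,"z":0,"turn":0},{"hand":1,"x":0,"y":0.002,"z":0,"turn":0},{"hand":1,"x":0,"y":0.002,"z":0,"turn":0}]'
```

```text
time: 13.25
tcp_pos: [0.4056, 0.2394, 0.0572]
eef_rot: [0.792, 0.611, -0.002, -0.002]
wrist_force: [-17.1, 2.7, 11.3]
finger_gap: 0.004
finger_force: 8.9
```

The push stopped with the force rising after about 26 mm of travel, which matches home. I let go and verify.

```bash
python3 -m handwheel '[{"hand":1,"x":0,"y":-0.004,"z":0,"turn":0},{"hand":1,"x":0,"y":-0.025,"z":0,"turn":0},{"hand":1,"x":0,"y":-0.05,"z":0,"turn":0},{"hand":1,"x":0,"y":-0.06,"z":-0.04,"turn":0},{"hand":1,"x":0,"y":-0.07,"z":-0.08,"turn":0}]' && python3 -m handwheel '[{"hand":1,"x":-0.04,"y":-0.01,"z":-0.03,"turn":0},{"hand":1,"x":-0.08,"y":-0.02,"z":-0.04,"turn":0},{"hand":1,"x":-0.08,"y":-0.02,"z":-0.04,"turn":0},{"hand":1,"x":-0.08,"y":-0.02,"z":-0.04,"turn":0}]'; python3 - <<'E'
from h import *
s=ctrl.get_state();a=np.radians(75.6);e=np.array([np.cos(a),np.sin(a)]);n=np.array([-e[1],e[0]]);O=np.array([.4058,.0614])
for nm in("top","wrist"):
    p,d=ctrl.snapshot(nm);C=cam(nm,(s["tcp_pos"],s["eef_rot"]))
    vv,uu=np.mgrid[0:420,0:560];X=cloud(C,d,np.c_[uu.ravel(),vv.ravel()]);U=(X[:,:2]-O)@e;V=(X[:,:2]-O)@n
    k=(U>.145)&(U<.192)&(V>-.068)&(V<.07)&(X[:,2]>.092)&(X[:,2]<.115)
    r=[]
    for lo in(-.06,-.02,.005):
        kk=k&(V>lo)&(V<lo+.02)
        if kk.sum()>20: i=np.polyfit(U[kk],X[kk,2],2);u=-i[1]/2/i[0];r.append((lo,round((u+.0052)/.9848,4),round(np.polyval(i,u),4)))
    print(nm,k.sum(),r,np.percentile(V[k],[1,99]) if k.any() else 0)
    # catch height: yellow points
    hsv=cv2.cvtColor(p,cv2.COLOR_BGR2HSV);y=(hsv[...,0]>15)&(hsv[...,0]<32)&(hsv[...,1]>150)
    Y=cloud(C,d,np.argwhere(y)[:,::-1]);Uy=(Y[:,:2]-O)@e;Vy=(Y[:,:2]-O)@n;kk=(Uy>.09)&(Uy<.17)&(abs(Vy)<.03)&(Y[:,2]<.08)
    h=Y[kk,2]-(.016+Uy[kk]*np.tan(np.radians(10)))
    for lo in np.arange(.1,.16,.01):
        q=(Uy[kk]>lo)&(Uy[kk]<lo+.01)
        if q.sum()>3: print("  catch u %.2f height above deck %.4f"%(lo,np.median(h[q])))
print(s["wrist_force"],s["time"])
E
```

```text
time: 13.75
tcp_pos: [0.3394, 0.2562, 0.1374]
eef_rot: [0.792, 0.611, -0.001, 0.0]
wrist_force: [1.6, -0.1, 0.2]
finger_gap: 0.0
finger_force: 0.0
time: 14.15
tcp_pos: [0.3023, 0.1844, 0.1787]
eef_rot: [0.792, 0.61, 0.002, 0.001]
wrist_force: [0.4, 0.4, -0.5]
finger_gap: -0.001
finger_force: 0.0
top 1237 [(-0.06, np.float64(0.1792), np.float64(0.1066)), (-0.02, np.float64(0.1799), np.float64(0.107)), (0.005, np.float64(0.18), np.float64(0.1072))] [-0.0671  0.0295]
  catch u 0.10 height above deck -0.0003
  catch u 0.11 height above deck 0.0016
  catch u 0.12 height above deck 0.0034
  catch u 0.13 height above deck 0.0051
  catch u 0.14 height above deck 0.0055
wrist 9372 [(-0.06, np.float64(0.1793), np.float64(0.1076)), (-0.02, np.float64(0.1801), np.float64(0.1077)), (0.005, np.float64(0.1805), np.float64(0.1076))] [-0.0668  0.0291]
  catch u 0.11 height above deck 0.0017
  catch u 0.12 height above deck 0.0034
  catch u 0.13 height above deck 0.0052
[ 0.4411  0.3628 -0.5462] 14.15
```

The roller is at ramp x 0.180, its closed end at y 0.029 (centre about −0.020), square, and the catch is up at a 0.18 slope.

```bash
python3 -c "
from cell import ctrl
print(ctrl.hand_in())"
```

```text
the job is handed in; nothing more can be done
None
```

The job is handed in: by my measurements the roller lies against the back stop (ramp x 180 mm) with the catch up, home on the spigot (centre at ramp y about −20 mm) and released, but the hand-in gave no verdict; an early approach, with fingertips about 40 mm higher than stated, pressed the roller at about 11 N without moving it.

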